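Wedge a seized split reaction block apart evenly

TASK

The two halves of the aluminium reaction block on the lab bench have seized together. Take the steel wedge from its wooden stand and ease the loose half off with its blade alone, pressing it gently down into the slots at the two ends of the seam by turns so that it spreads both walls (do not drag the loose half off sideways) and neither end ever gets more than about 4 mm ahead, until the halves stand evenly at least 8 mm apart at both ends. Then stand the wedge back in its stand and let go; leave the glassware alone.

Things in the scene. Friction and masses are not known exactly. Their poses are not given: they have to be found in the camera images.
- block: Split aluminium reaction block on a dark steel plate (150 x 170 x 14 mm) fixed to the bench; origin under the plate, below the seam's middle. The seam is the plane block x = 0 and runs along block y; each half is 40 mm (x) by 144 mm (y) by 50 mm high, tops 64 mm above the bench. The half on the -x side, with two dark bolt heads on top, is fixed.
- loose_half: The loose half, on the +x side of the seam, held by two tight dowels. It comes off towards block +x, each end by itself, and stays where it is left; an end creeps under about 24 N of sideways push. Origin on the seam plane at the left slot, at bench height; axes as the block's while closed.
- left_slot (a point): Middle of the left slot's mouth as closed: top face (64 mm above the bench), block x 0, y +50 mm. The slot is 24 mm long (block y) and, closed, 3.6 mm wide (x): 1.8 mm to each side of the seam. It is open 50 mm down to the plate. The fixed half's wall stays where it is; only the wall on the +x side gives.
- right_slot (a point): The same for the right slot, at block y -50 mm.
- left_gap (a joint): How far the loose half has come off the fixed half at the left slot, m (0 closed, at most 0.014).
- right_gap (a joint): The same at the right slot.
- wedge: Wedge upright in its stand, polished steel blade down, about 0.16 kg. Origin: middle of the tip edge; z up the tool. The blade is 2 mm thick (wedge x) at the tip, tapers evenly on both faces to 18 mm at 48 mm up, and is 16 mm wide (wedge y). A 34 mm square flange, 48 to 54 mm up, rests on the stand's top.
- stand_slot (a point): Mouth of the slot in the top of the plywood tool stand (block 80 x 80 mm, 60 mm high, fixed): 25 mm in stand x, 23 mm in stand y, right through; axes are the stand's.
- flask: Glass conical flask, 110 mm high, 76 mm across the foot; bystander. Origin under its centre.
- reagent: Amber reagent bottle, 125 mm high, 60 mm across; bystander. Origin under its centre.
- beaker: Small beaker, 75 mm high, 64 mm across; bystander. Origin under its centre.
- bridge (a point): Top of the steel bridge plate (44 mm in x, 60 mm in y, 5 mm thick) fixed over the middle of the seam, so that the wedge goes in only at the two end slots. A capped amber vial (21 mm across) stands on it, its top 95 mm above the bench.
- wedge_handle (a point): Middle of the wedge's square black handle, 20 x 20 mm, 54 to 114 mm above the tip. In a slot the blade's width lies along block y. Tip d below the mouth, it opens that end to d/3 - 1.6 mm (all mm), in fact 1 to 2.5 mm less as things give under load; its middle must drift d/6 - 0.8 mm off the seam line to block +x, as the fixed wall does not give.
- fixed_half: The fixed half, on the -x side of the seam, with two dark bolt heads on top; same origin and axes as the block. It does not move.
Things that resemble listed ones, but are neither listed nor needed, are in the scene too. There is more than one size of the wedge; the job needs the middle-sized.

How it is judged (in metres and radians):
On the way, in this order (a step that is already met when the one before it is completed fails the run):
1. the wedge is lifted out of its stand (height (world z) of wedge above 0.062 m), for 0.1 s.
2. both ends of the seam have been started (value of joint each of left_gap, right_gap above 0.0025 m), for 0.2 s.
At the end, for the whole second after the job is handed in: both ends of the loose half at least 7 mm off the fixed half, the halves parallel within 0.022 rad (about 2 mm between the two slots), and the wedge standing at rest in the stand's slot, its flange down on the stand (within 5 mm) and upright within 0.1 rad (value of joint each of left_gap, right_gap above 0.007 m and angle between the x axis of loose_half and the x axis of block, either way round below 0.022 rad and distance between wedge and stand_slot below 0.054 m and z of wedge in the frame of stand_slot below -0.043 m and angle between wedge's own z axis and vertical below 0.1 rad and linear speed of wedge below 0.02 m/s); the robot touches nothing.
It fails at once if one end gets more than 5 mm ahead of the other (halves more than 0.05 rad out of parallel) (angle between the x axis of loose_half and the x axis of block, either way round above 0.05 rad).
It fails at once if the wedge is pressed on either half with more than 60 N (contact force between wedge and fixed_half above 60 N or contact force between wedge and loose_half above 60 N).
It fails at once if the loose half is dragged off sideways: the wedge, in a slot, pushes it while standing about 2 mm or more clear of the fixed half (contact force between wedge and loose_half above 12 N and contact force between wedge and fixed_half below 1 N and ((z of wedge in the frame of left_slot between -0.014 and -0.003 m and x of wedge in the frame of left_slot above 0.0035 m) or (z of wedge in the frame of left_slot between -0.024 and -0.014 m and x of wedge in the frame of left_slot above 0.0052 m) or (z of wedge in the frame of left_slot between -0.034 and -0.024 m and x of wedge in the frame of left_slot above 0.0069 m))).
It fails at once if the fingers or arm touch the block's halves with more than 2 N (contact force between any of the arm, the fingers and loose_half above 2 N or contact force between any of the arm, the fingers and block above 2 N).
It fails at once if a bystander is moved more than 20 mm (distance of any of flask, reagent, beaker from where it was at the start of the episode above 0.02 m).
It also fails if it takes over 72 s, if anything falls off the work surface, if the arm or the gripper's body presses on something with over 40 N, if the wrist force passes 120 N, or if a joint passes its speed limit or range.

ROBOT

A 6-joint arm with a two-finger parallel gripper is mounted at the origin on the work surface. World frame = base frame: x ahead of the robot, y to its left, z up, the work surface at z = 0. Lengths are in m, angles in degrees, forces in N, time in s.
With the tool pointing down it reaches from about 0.4 to 0.825 m from the base axis. Payload 7 kg.
Tool frame: the origin (TCP) lies midway between the tips of the shut fingers; the grasp point (between the pads) lies 19 mm behind it; z points along the fingers, y is the line along which they close (so a half turn about z gives the same grasp; the last joint's range is limited). The gripper opens to 88 mm and grips with 3 to 60 N. Pads are 19 mm wide; open, the fingers measure 130 mm over their backs; the gripper's body (78 mm by 193 mm) begins 47 mm behind the grasp point.
Start: joints at [-49.039, 20.546, 0.682, 0, -70.136, -16.507], TCP at [0.279, -0.614, 0.227] pointing down, gripper open.
Joint ranges: [-176.03, 176.03], [-82.01, 121.73], [-58.28, 71.71], [-173.87, 95.51], [-174.79, -0.11], [-173.66, 173.66]. Speed limits (degrees/s): [136.94, 136.94, 172.46, 180, 180, 180].

INTERFACE

Orientations are given as a 3x3 rotation matrix whose columns are the frame's x, y, z axes.
In Python, from rig import robot gives the robot as it stands. Calls block until the motion is done:
- robot.goto(position, orientation): joint-space move of the TCP to a pose.
- robot.servo_line(position, ori=None, speed=0.15): straight line of the TCP; ori=None keeps the orientation; speed is the mean speed in m/s.
- robot.movej(angles): joint-space move.
- robot.move_gripper(opening): opening from 0.0 (shut) to 1.0 (fully open); the grip force is fixed at half the most; returns when the fingers have stopped.
- robot.dwell(seconds).
- robot.ik(position, orientation): joint angles nearest the present ones, or None.
- robot.grab_frame(name): name is "scene" or "top" or "wrist"; returns (picture, depth): 384x512x3 uint8, red, green, blue; 384x512 float32, m along the optical axis (not along the pixel's ray), 0 where there is no reading.
- robot.camera_info(name): a dict with "vfov" (degrees; the focal length in pixels is half the picture's height over the tangent of half this angle, whatever the lens; pixels are square), "cx", "cy" (the principal point, pixels), "view" (4x4, takes a point from world to camera coordinates); the wrist camera has in their place "T_tool_cam" (4x4, takes a point from camera to tool coordinates, whose origin is the TCP and whose axes are the flange's). Camera axes: x right, y down, z forward; pixel columns grow to the right and rows downward; lengths in m; the calibration is good to about 2 mm. A picture is of the moment at which its call begins: read the wrist's pose just before it. camera_info takes no time and is no camera call.
A pose or a line that the arm cannot do raises robot.Unreachable and nothing moves.
- robot.job_done(): hands the job in; it is judged then, once.
Readings, each from a call of its own:
- robot.read_t(): time.
- robot.read_qpos(): joint angles.
- robot.read_qvel(): joint speeds.
- robot.read_effort(): joint torques, N m.
- robot.read_position(): TCP position.
- robot.read_tcp_rot(): TCP orientation.
- robot.read_force(): force on the tool from outside, world axes, zero at the start.
- robot.read_ft_torque(): the same for the moment, N m.
- robot.read_grip_width(): opening from 0.0 (shut) to 1.0 (fully open).
- robot.read_finger_force(): force on a finger pad.
Only numpy, scipy, OpenCV 4.12 (cv2) and the standard library are available. Lean on these libraries where they do the work, as an engineer would, in place of code of your own. Each camera call takes 0.05 s, during which the arm holds its last target. There are 200 camera calls.

## Working session

There is one attempt and no reset: what is moved stays moved. The work goes in short steps, each a Python script; the robot and the scene stay as the last script left them, time stands still between calls to the robot, and variables do not carry over. Pictures are saved under pics/ and viewed, at most 10 in all, crops included, and the job is handed in when it is done.

```bash
ls; mkdir -p pics; python3 - <<'E'
from rig import robot
import cv2, numpy as np
for n in ["scene","top"]:
    p,d=robot.grab_frame(n); cv2.imwrite(f"pics/{n}0.png",p[:,:,::-1]); np.savez(f"{n}0.npz",p=p,d=d)
    i=robot.camera_info(n); print(n,i["vfov"],i["cx"],i["cy"],np.round(i["view"],3).tolist())
print(robot.camera_info("wrist"),robot.read_t(),robot.read_tcp_rot())
E
```

```text
pics
scene 54.25831560566653 251.50160601377917 189.27300847654965 [[0.738, 0.675, -0.011, -0.433], [0.541, -0.601, -0.588, -0.251], [-0.403, 0.428, -0.809, 1.245], [0.0, 0.0, 0.0, 1.0]]
top 55.668025541238 259.22372084660157 193.69088100181466 [[-0.016, -1.0, 0.012, 0.008], [-0.992, 0.014, -0.127, 0.574], [0.127, -0.014, -0.992, 1.017], [0.0, 0.0, 0.0, 1.0]]
{'vfov': 71.07382545249062, 'cx': 253.1833707025713, 'cy': 191.3164575165769, 'T_tool_cam': array([[-7.74997528e-04, -9.54285658e-01, -2.98895101e-01,
         8.15272797e-02],
       [ 9.99999700e-01, -7.39580468e-04, -2.31607213e-04,
         6.83816454e-04],
       [-3.75367892e-08, -2.98895191e-01,  9.54285945e-01,
        -1.58764348e-01],
       [ 0.00000000e+00,  0.00000000e+00,  0.00000000e+00,
         1.00000000e+00]])} 0.1 [[-9.10347758e-01 -4.13843445e-01 -7.50643179e-04]
 [-4.13844104e-01  9.10346799e-01  1.32797101e-03]
 [ 1.33773517e-04  1.51956468e-03 -9.99998837e-01]]
```

View pics/top0.png

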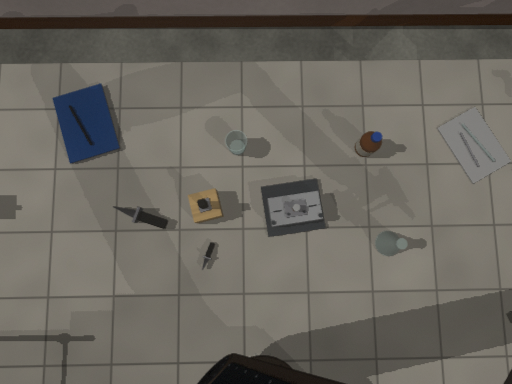

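View pics/scene0.png

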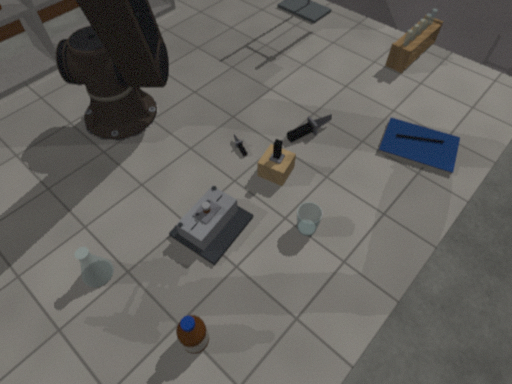

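The top view shows the stand at about (205,205) with a wedge in it and the block at (293,207). The larger wedge lies at (140,215) and the smaller at (208,253). Next I'll look from close up with the wrist camera.

```bash
cat > h.py <<'E'
from rig import robot
import cv2, numpy as np
def foc(i): return 192/np.tan(np.radians(i["vfov"]/2))
def yaw(a):  # tool down, tool y axis at angle a (deg) from world x
    a=np.radians(a); y=np.array([np.cos(a),np.sin(a),0]); z=np.array([0,0,-1.]); return np.c_[np.cross(y,z),y,z]
def campose(name):
    i=robot.camera_info(name)
    if name=="wrist":
        T=np.eye(4); T[:3,:3]=robot.read_tcp_rot(); T[:3,3]=robot.read_position(); M=T@i["T_tool_cam"]
    else: M=np.linalg.inv(i["view"])
    return dict(M=M,f=foc(i),c=(i["cx"],i["cy"]))
def pz(C,u,v,z):  # pixel onto plane z
    r=C["M"][:3,:3]@np.array([(u-C["c"][0])/C["f"],(v-C["c"][1])/C["f"],1]); o=C["M"][:3,3]
    return o+r*(z-o[2])/r[2]
def pix(C,P):
    q=np.linalg.inv(C["M"])@np.r_[P,1]; return C["f"]*q[0]/q[2]+C["c"][0],C["f"]*q[1]/q[2]+C["c"][1]
def shot(n):
    C=campose("wrist"); p,d=robot.grab_frame("wrist"); np.savez(n+".npz",p=p,d=d,M=C["M"],f=C["f"],c=C["c"]); cv2.imwrite(f"pics/{n}.png",p[:,:,::-1]); return C
def load(n):
    a=np.load(n+".npz"); return dict(M=a["M"],f=float(a["f"]),c=a["c"]),a["p"],a["d"]
E
python3 - <<'E'
from h import *
C=campose("top")
for n,u,v,z in [("stand",205,205,.06),("handle",203,203,.12),("block",294,209,.064),("beaker",237,146,.0),("flask",388,246,0),("reagent",365,150,0)]: print(n,pz(C,u,v,z).round(3))
b=pz(C,294,209,.064); s=pz(C,205,205,.06); 
for t in (b,s):
  for a in (90,-90): print(robot.ik([t[0],t[1],.26],yaw(a)))
R=yaw(90)
for nm,t in (("wb",b),("ws",s)):
    robot.goto([t[0]-.0,t[1],.24],R); shot(nm)
print(robot.read_t())
E
python3 -c "
import cv2
for n in ('wb','ws'): cv2.imwrite(f'pics/{n}2.png',cv2.resize(cv2.imread(f'pics/{n}.png'),(800,600),interpolation=cv2.INTER_CUBIC))"
```

```text
stand [0.541 0.153 0.06 ]
handle [0.54 0.15 0.12]
block [ 0.526 -0.098  0.064]
beaker [0.726 0.064 0.   ]
flask [ 0.417 -0.38   0.   ]
reagent [ 0.709 -0.327  0.   ]
[  10.51647116    6.05286853  -14.00561028    0.          -69.94152119
 -100.51647116]
[ 10.51647116   6.05286853 -14.00561028   0.         -69.94152119
  79.48352884]
[  35.71693813    8.75417153  -10.82421923    0.          -70.42160923
 -125.71693813]
[ 35.71693813   8.75417153 -10.82421923   0.         -70.42160923
  54.28306187]
3.2417
```

View pics/wb2.png

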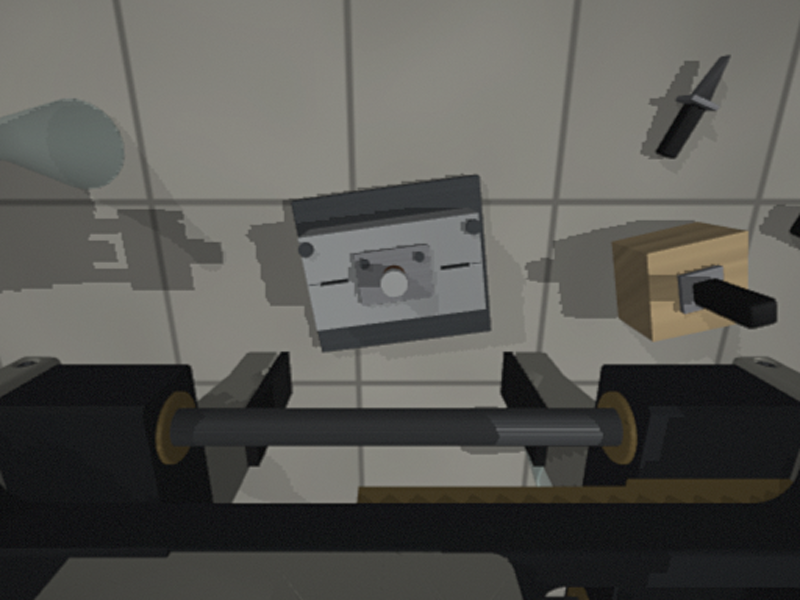

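View pics/ws2.png

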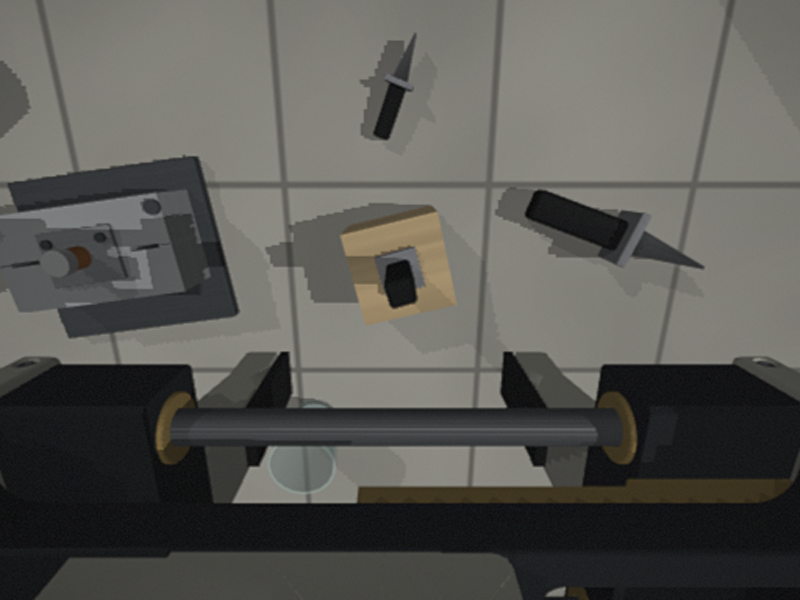

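The wedge in the stand is at about (400,285) in the second view. The block's bolts, at (305,250) and (472,226), are on its world −x side. That makes block +x roughly world +x, and the left slot is at (455,266) with the right slot at (332,283). I'll measure both slots and the stand from closer, at two opposite yaws so the camera offset cancels.

```bash
cat > m.py <<'E'
from h import *
C,_,_=load("wb"); k=1.5625
L=pz(C,455/k,266/k,.064); Rr=pz(C,332/k,283/k,.064); print(L,Rr, L-Rr)
d=L-Rr; th=np.degrees(np.arctan2(d[1],d[0])); print("seam dir",th)
Cs,p,dd=load("ws"); S=pz(Cs,400/k,268/k,.06); print("S",S)
T=robot.camera_info("wrist")["T_tool_cam"]
def look(P,a,zt):
    R=yaw(a); o=R@T[:3,3]; v=R@T[:3,2]; s=(zt+o[2]-P[2])/-v[2]
    return [P[0]-o[0]-s*v[0],P[1]-o[1]-s*v[1],zt],R
for nm,P,a,z in [("sA",S,th-0,.16),("LA",L,th,.125),("RA",Rr,th,.125),("RB",Rr,th-180,.125),("LB",L,th-180,.125),("sB",S,th-180,.16)]:
    try: robot.goto(*look(P,a,z)); shot(nm)
    except robot.Unreachable: print("unreach",nm)
print(robot.read_t())
W=np.zeros((600,800,3),np.uint8)
for j,(n,P) in enumerate([("LA",L),("RA",Rr),("LB",L),("RB",Rr)]):
    C,p,_=load(n); u,v=map(int,pix(C,P)); c=p[v-25:v+25,u-33:u+33,::-1]; print(n,u-33,v-25)
    r,q=divmod(j,2); W[r*300:r*300+300,q*400:q*400+396]=cv2.resize(c,(396,300),interpolation=cv2.INTER_CUBIC)
cv2.imwrite("pics/slots.png",W)
E
python3 m.py
```

```text
[ 0.52049742 -0.04920745  0.064     ] [ 0.53473658 -0.15013357  0.064     ] [-0.01423915  0.10092612  0.        ]
seam dir 98.03056649819813
S [0.53840565 0.15582801 0.06      ]
9.2917
LA 220 164
RA 220 165
LB 222 165
RB 221 165
```

View pics/slots.png

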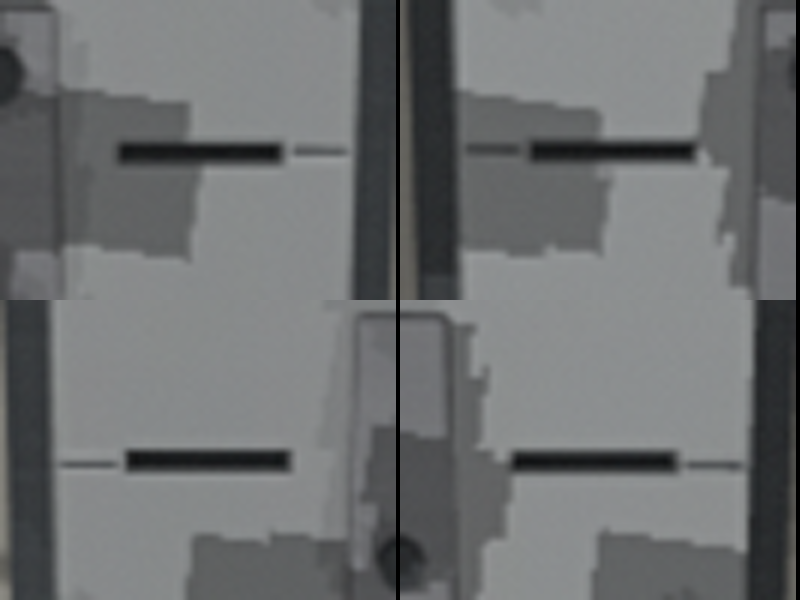

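The slots show as crisp dark bars: LA centre ≈ crop (200,152), RA (612,151), LB (208,461), RB (594,461). I'll take sub-pixel centroids and get the handle and stand from depth.

```bash
cat > m2.py <<'E'
from h import *
O={"LA":(220,164,200,152),"RA":(220,165,212,151),"LB":(222,165,208,161),"RB":(221,165,194,161)}
res={}
for n,(u0,v0,a,b) in O.items():
    C,p,_=load(n); g=p.mean(2); u=u0+a/6-.5; v=v0+b/6-.5
    w=np.zeros_like(g); iu,iv=int(round(u)),int(round(v)); sl=np.s_[iv-4:iv+5,iu-16:iu+17]
    bg=np.median(g[sl]); sub=np.clip((95-g[sl]),0,None); sub[sub<20]=0
    V,U=np.mgrid[iv-4:iv+5,iu-16:iu+17]; uc,vc=(sub*U).sum()/sub.sum(),(sub*V).sum()/sub.sum()
    P=pz(C,uc,vc,.064); res[n]=P; print(n,round(uc-u,2),round(vc-v,2),P.round(4),bg)
L=(res["LA"]+res["LB"])/2; R=(res["RA"]+res["RB"])/2; d=L-R
print("L",L.round(4),"R",R.round(4),"len",np.linalg.norm(d),"dir",np.degrees(np.arctan2(d[1],d[0])))
for n in ("sA","sB"):
    C,p,d=load(n); V,U=np.mgrid[:384,:512]
    X=np.stack([(U-C["c"][0])/C["f"]*d,(V-C["c"][1])/C["f"]*d,d],-1)@C["M"][:3,:3].T+C["M"][:3,3]
    near=np.hypot(X[...,0]-.54,X[...,1]-.153)<.075
    for nm,lo,hi in (("stand",.054,.0635),("handle",.119,.135),("hand_mid",.075,.118)):
        m=near&(X[...,2]>lo)&(X[...,2]<hi)&(d>0)&(V<235); q=X[m][:,:2].astype(np.float32)
        if len(q)<10: print(n,nm,len(q)); continue
        print(n,nm,len(q),"z",np.median(X[m][:,2]).round(4),"rect",[np.round(t,4) for t in cv2.minAreaRect(q*1000)])
E
python3 m2.py
```

```text
LA -0.67 0.23 [ 0.5203 -0.0503  0.064 ] 98.66666666666667
RA -0.89 0.07 [ 0.5338 -0.1496  0.064 ] 100.0
LB -0.22 -0.26 [ 0.52   -0.0496  0.064 ] 136.0
RB -0.19 0.13 [ 0.5335 -0.1486  0.064 ] 132.66666666666666
L [ 0.5201 -0.05    0.064 ] R [ 0.5337 -0.1491  0.064 ] len 0.10003176456609154 dir 97.76771418425159
sA stand 4478 z 0.0606 rect [array([540.4305, 155.6602]), array([80.7547, 80.0266]), np.float64(13.5739)]
sA handle 629 z 0.1262 rect [array([539.8007, 155.4328]), array([19.642 , 20.0168]), np.float64(16.2871)]
sA hand_mid 351 z 0.0996 rect [array([533.4994, 156.8869]), array([23.6573, 11.7183]), np.float64(73.9311)]
sB stand 4581 z 0.0607 rect [array([540.0229, 155.165 ]), array([80.5014, 80.1701]), np.float64(13.5649)]
sB handle 645 z 0.1263 rect [array([540.6036, 155.3956]), array([20.0592, 19.953 ]), np.float64(16.0495)]
sB hand_mid 335 z 0.0992 rect [array([548.6663, 157.6731]), array([ 3.6729, 19.9513]), np.float64(16.1509)]
```

```bash
cat > g.py <<'E'
from h import *
a=16.2
for c in (16.2,-163.8):
    q=robot.ik([.5402,.1554,.15],yaw(c)); q2=robot.ik([.52,-.05,.15],yaw(c-8.4)); print(c,q,q2)
robot.goto([.5402,.1554,.16],yaw(a)); f0=robot.read_force(); 
robot.servo_line([.5402,.1554,.0745],speed=.12)
robot.move_gripper(0.0); print(robot.read_grip_width(),robot.read_finger_force(),robot.read_force()-f0)
robot.servo_line([.5402,.1554,.18],speed=.12)
print(robot.read_force()-f0,robot.read_t(),robot.read_position())
C=shot("tip0"); u,v=pix(C,robot.read_position()+np.array([0,0,-.0655])); print(u,v)
_,p,_=load("tip0"); u,v=int(u),int(v); c=p[v-45:v+45,u-60:u+60,::-1]; print(u-60,v-45)
cv2.imwrite("pics/tip0c.png",cv2.resize(c,(720,540),interpolation=cv2.INTER_CUBIC))
E
python3 g.py
```

```text
16.2 [ 35.99996179  13.60557091 -19.8350171    0.         -56.55941199
 160.20003821] [ 16.04780483   9.98437712 -24.61493927   0.         -55.4006836
 171.75219517]
-163.8 [ 35.99996179  13.60557091 -19.8350171    0.         -56.55941199
 -19.79996179] [ 16.04780483   9.98437712 -24.61493927   0.         -55.4006836
  -8.24780483]
0.22896974254992855 29.999416172504425 [-1.13009334 -0.62766665 -0.86357335]
[-0.40300931 -1.01191293 -2.05946242] 13.775 [0.53969759 0.15515635 0.17917499]
253.64667856584325 203.82243276583134
193 158
```

View pics/tip0c.png

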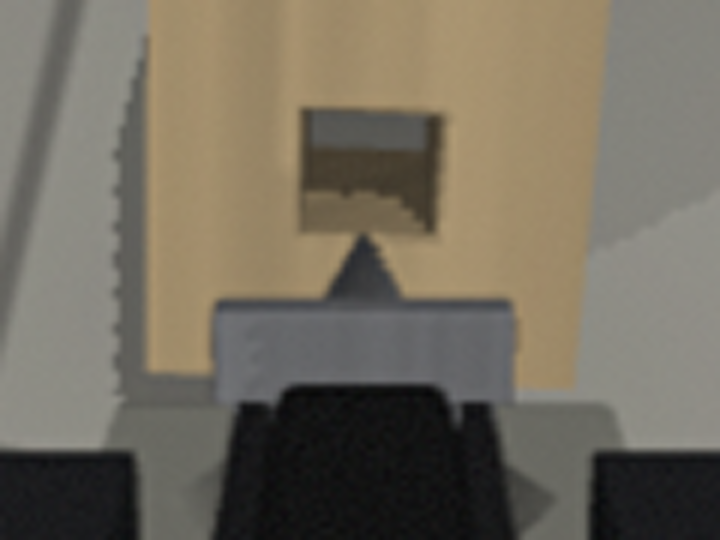

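The taper shows across the image, so wedge x lies along the gripper's closing axis. The tip, at crop (363,232), is where expected once the known camera bias is removed. I'll turn it to block yaw with a half turn and press gently at the left slot.

```bash
cat > w.py <<'E'
from h import *
YB=7.77; b=np.radians(YB); BX=np.array([np.cos(b),np.sin(b),0]); BY=np.array([-np.sin(b),np.cos(b),0])
SL={"L":np.array([.5201,-.0500,.064]),"R":np.array([.5337,-.1491,.064])}
H=.0622; RT=yaw(YB-180); Z=np.array([0,0,1.])
def settle(P,tol=3e-4,n=4):
    """refine commanded position until the read position is P; returns the command offset"""
    off=np.zeros(3)
    for _ in range(n):
        robot.dwell(.1); e=P-robot.read_position()
        if np.linalg.norm(e)<tol: break
        off+=e; robot.servo_line(P+off,RT,speed=.05)
    return off
def hover(s,h=.012):
    P=SL[s]+(H+h)*Z; robot.goto(P,RT); off=settle(P); f0=robot.read_force()
    print("hover",s,((robot.read_position()-P)*1e3).round(2),"off",(off*1e3).round(2)); return off,f0
def press(s,d1,off,f0,dfree=3.,fmax=30,dt0=None):
    """off: command offset; dfree: depth (mm) to go to at once; then 1 mm steps with lateral admittance"""
    lat=0.; ds=[dfree]+list(np.arange(dfree+1,d1+.01,1.))
    for k,d in enumerate(ds):
        m=max(0,d/6-.8)+lat
        robot.servo_line(SL[s]+(H-d/1e3)*Z+m/1e3*BX+off,RT,speed=.03 if k==0 else .01)
        f=robot.read_force()-f0; p=(robot.read_position()-SL[s]-H*Z)*1e3; fx=f@BX; dep=-p[2]
        if k%3==0 or d==ds[-1]: print(f"d {d:.0f} act {dep:.2f} x {p@BX:.2f} y {p@BY:.2f} want {max(0,dep/6-.8):.2f} F {fx:.1f} {f@BY:.1f} {f[2]:.1f} t {robot.read_t():.1f}")
        lat=float(np.clip(lat+.02*fx,-.8,1.2))
        if f[2]>fmax or abs(fx)>22: print("ABORT",d,fx,f[2],p@BX); break
def up(h=.05):
    p=robot.read_position(); robot.servo_line([p[0],p[1],.064+H+h],RT,speed=.12)
    print("t",robot.read_t(),"grip",robot.read_grip_width())
E
python3 - <<'E'
from w import *
robot.goto(SL["L"]+(H+.05)*Z,RT)
off,f0=hover("L"); press("L",13,off,f0)
E
```

```text
hover L [ 0.    0.03 -0.06] off [-0.01  0.02 -0.04]
d 3 act 3.08 x 0.08 y 0.05 want 0.00 F 0.8 -0.2 -1.2 t 18.4
d 6 act 5.99 x 0.38 y 0.01 want 0.20 F 1.7 -0.5 -0.4 t 19.1
d 9 act 8.63 x 0.67 y -0.11 want 0.64 F -1.1 -0.6 7.5 t 19.9
d 12 act 10.83 x 0.96 y -0.34 want 1.00 F -5.0 -0.5 15.2 t 20.6
d 13 act 11.63 x 1.09 y -0.39 want 1.14 F -5.4 -0.1 16.3 t 20.9
```

```bash
cat >> w.py <<'E'
def gaps(n):
    P=(SL["L"]+SL["R"])/2+.06*BY+.08*BX; P[2]=.195; robot.goto(P,RT); robot.dwell(.15); C=shot(n); g=load(n)[1].mean(2).astype(np.float32); xs=np.arange(-6,18.1,.5); out=[]
    for s in "LR":
        pr=[]
        for x in xs:
            q=np.array([pix(C,SL[s]+x/1e3*BX+y/1e3*BY) for y in np.arange(-7,7.1,1)],np.float32)
            pr.append(cv2.remap(g,q[:,:1],q[:,1:],cv2.INTER_LINEAR).mean())
        pr=np.array(pr); print(s," ".join(f"{v:.0f}" for v in pr)); th=(pr.min()+np.median(pr))/2; i=np.where(pr<th)[0]
        w=(i[-1]-i[0]+1)*.5; out.append(w-3.6); print("  dark from",xs[i[0]],"to",xs[i[-1]],"gap~",round(w-3.6,2))
    print("t",robot.read_t()); return out
E
python3 - <<'E'
from w import *
up(); 
off,f0=hover("R"); press("R",18,off,f0,dfree=4.); up(); gaps("g1")
E
```

```text
t 21.5667 grip 0.22835523559064214
hover R [0.14 0.13 0.13] off [0.27 0.13 0.38]
d 4 act 3.82 x 0.24 y 0.36 want 0.00 F -0.7 4.5 1.1 t 24.2
d 7 act 6.09 x 0.76 y -0.02 want 0.22 F -2.1 4.3 6.1 t 24.9
d 10 act 7.20 x 2.54 y -0.62 want 0.40 F -3.2 4.4 17.8 t 25.7
d 13 act 8.54 x 2.98 y -1.92 want 0.62 F -7.2 0.4 28.2 t 26.4
ABORT 14.0 -7.222664289499843 32.52588570450344 3.08405584032957
t 27.3417 grip 0.22224844508375438
L 140 140 141 142 143 142 134 119 97 74 51 35 29 35 53 82 110 129 138 142 142 141 141 141 141 140 140 140 140 140 140 141 141 140 141 141 140 141 141 141 141 141 141 141 141 141 141 141 141
  dark from -1.5 to 1.5 gap~ -0.1
R 147 147 148 149 150 150 143 126 100 71 46 30 31 45 77 113 135 146 150 149 149 148 148 148 148 148 148 148 148 148 148 148 148 148 148 149 149 149 149 149 149 149 149 149 149 149 149 149 149
  dark from -1.5 to 1.0 gap~ -0.6
t 28.15
```

The left end behaved, but at the right the arm drifted sideways with forces I didn't expect. I'll look at the wedge and block before going on.

```bash
python3 - <<'E'
from w import *
_,p,_=load("g1"); cv2.imwrite("pics/g1v.png",cv2.resize(p[60:340,110:480,::-1],(793,600),interpolation=cv2.INTER_CUBIC))
print(robot.read_position(),robot.read_qpos().round(1),robot.read_force().round(2),robot.read_ft_torque().round(2)); print(robot.read_tcp_rot().round(4),RT.round(4))
E
```

```text
[ 0.5975138  -0.03009104  0.19456811] [ 15.8  14.7 -12.   -0.  -63.4  -8.1] [ 0.41  0.19 -0.8 ] [-0.03  0.12  0.04]
[[ 1.342e-01 -9.910e-01 -9.000e-04]
 [-9.910e-01 -1.342e-01 -2.000e-04]
 [ 1.000e-04  9.000e-04 -1.000e+00]] [[ 0.1352 -0.9908  0.    ]
 [-0.9908 -0.1352  0.    ]
 [ 0.      0.     -1.    ]]
```

View pics/g1v.png

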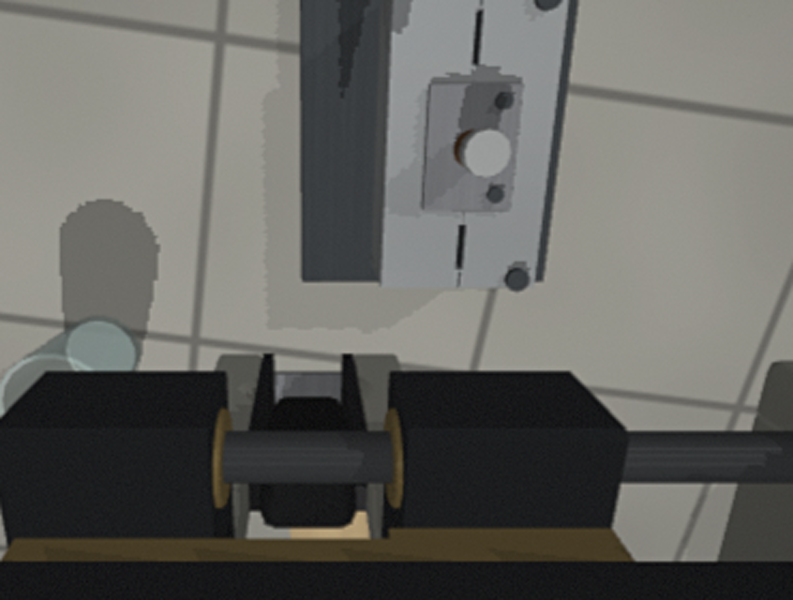

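The flange and blade are no longer where they were, and the wedge has pitched in the pads. The likely cause is that my joint move from left to right dipped while passing the vial and the blade clipped it. The vial still stands at (485,152). I'll measure the tilt from depth.

```bash
cat > t.py <<'E'
from w import *
import sys
def tiltof(n):
    C,p,d=load(n); V,U=np.mgrid[:384,:512]
    Tc=robot.camera_info("wrist")["T_tool_cam"]
    X=np.stack([(U-C["c"][0])/C["f"]*d,(V-C["c"][1])/C["f"]*d,d],-1)@Tc[:3,:3].T+Tc[:3,3]
    q=X[(abs(X[...,1])<.006)&(abs(X[...,0])<.09)&(X[...,2]>-.08)&(X[...,2]<.1)&(d>0)]
    o=np.argsort(q[:,2]); q=q[o]
    for z in np.arange(-.07,.09,.006):
        s=q[(q[:,2]>=z)&(q[:,2]<z+.006)]
        if len(s): print(f"z {z*1e3:.0f} n {len(s)} x max {s[:,0].max()*1e3:.1f} med {np.median(s[:,0])*1e3:.1f} min {s[:,0].min()*1e3:.1f}")
if __name__=="__main__": 
    for n in sys.argv[1:]: print(n); tiltof(n)
E
python3 t.py tip0 g1
python3 - <<'E'
from h import *
p,d=robot.grab_frame("scene"); C=campose("scene"); u,v=map(int,pix(C,robot.read_position())); print(u,v)
cv2.imwrite("pics/sc1.png",cv2.resize(p[v-60:v+60,u-80:u+80,::-1],(800,600),interpolation=cv2.INTER_CUBIC)); np.savez("sc1.npz",p=p,d=d)
E
```

```text
tip0
z -58 n 276 x max 1.7 med -3.6 min -9.2
z -52 n 202 x max 0.9 med -4.7 min -10.2
z -46 n 67 x max 9.4 med 8.8 min 7.9
z -40 n 148 x max 9.8 med 8.6 min 7.4
z -34 n 121 x max 9.5 med 8.7 min 7.9
z -28 n 109 x max 9.5 med 8.7 min 7.9
z -22 n 100 x max 9.3 med 8.6 min 7.8
z -16 n 90 x max 9.3 med 8.5 min 7.6
z -10 n 80 x max 9.2 med 8.5 min 7.9
z -4 n 76 x max 9.1 med 8.6 min 8.1
z 2 n 158 x max 15.6 med 10.5 min 7.6
z 8 n 125 x max 16.0 med 13.9 min 7.2
z 32 n 12 x max 7.0 med 6.7 min 6.3
z 38 n 31 x max 7.0 med 6.6 min 6.2
z 44 n 20 x max 7.2 med 6.6 min 6.2
z 50 n 14 x max 6.8 med 6.6 min 6.3
z 56 n 7 x max 6.9 med 6.5 min 6.4
z 62 n 1 x max 6.1 med 6.1 min 6.1
g1
z -64 n 575 x max 6.7 med 2.0 min -4.1
z -58 n 2 x max 5.4 med 5.1 min 4.7
z -52 n 66 x max 14.4 med 13.2 min 12.2
z -46 n 58 x max 12.1 med 11.1 min 9.6
z -40 n 48 x max 9.9 med 8.7 min 7.6
z -34 n 43 x max 7.4 med 6.4 min 5.1
z -28 n 41 x max 4.9 med 4.0 min 2.7
z -22 n 26 x max 2.4 med 1.7 min 0.7
z -16 n 36 x max 0.6 med -0.7 min -1.7
z -10 n 19 x max -2.4 med -2.9 min -3.4
z -4 n 111 x max 0.7 med -4.4 min -6.5
z 2 n 123 x max 0.5 med -1.3 min -6.7
z 8 n 1 x max -1.7 med -1.7 min -1.7
245 178
```

View pics/sc1.png

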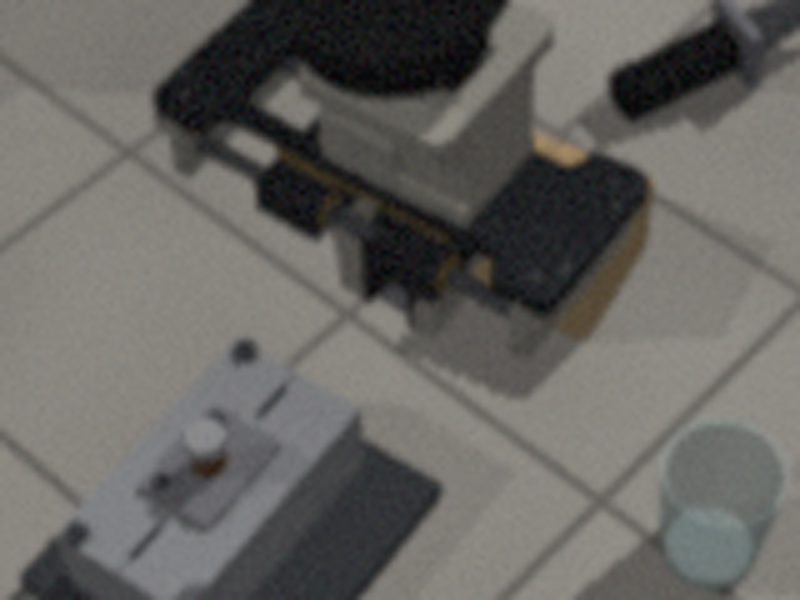

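The handle face in tool coordinates gives a tilt of about 21° in the pads, tip towards block +y. I'll tilt the gripper to bring the wedge upright, check over the stand, seat it, then regrasp.

```bash
cat > fix.py <<'E'
from w import *
th=np.radians(21.); Ry=np.array([[np.cos(th),0,np.sin(th)],[0,1,0],[-np.sin(th),0,np.cos(th)]])
R0=yaw(16.2-180); RF=R0@Ry; ax=R0[:,0]*-.0139; S=np.array([.5402,.1554,0])
def pos(tipz,dp=.060): return S-ax+(tipz+dp)*Z
E
python3 - <<'E'
from fix import *
print(robot.ik(pos(.12),RF))
robot.goto(pos(.12),RF); robot.servo_line(pos(.085),RF,speed=.1); robot.dwell(.15)
p0=robot.read_position(); print(((p0-pos(.085))*1e3).round(1), robot.read_t())
C=campose("scene"); p,d=robot.grab_frame("scene"); np.savez("sc2.npz",p=p,d=d); V,U=np.mgrid[:384,:512]
X=np.stack([(U-C["c"][0])/C["f"]*d,(V-C["c"][1])/C["f"]*d,d],-1)@C["M"][:3,:3].T+C["M"][:3,3]
L=(X-(p0+ax)*np.array([1,1,0])); x=L@R0[:,0]; y=L@R0[:,1]
m=(abs(x)<.03)&(abs(y)<.022)&(d>0)
for z in np.arange(.05,.16,.006):
    k=m&(X[...,2]>=z)&(X[...,2]<z+.006)
    if k.sum(): print(f"z {z*1e3:.0f} n {k.sum()} x {x[k].min()*1e3:.1f}..{x[k].max()*1e3:.1f} y {y[k].min()*1e3:.1f}..{y[k].max()*1e3:.1f}")
u,v=map(int,pix(C,p0)); print(u,v)
cv2.imwrite("pics/sc2.png",cv2.resize(p[v-30:v+45,u-50:u+50,::-1],(800,600),interpolation=cv2.INTER_CUBIC)); shot("w2")
E
python3 t.py w2
```

```text
[ 46.47638515  14.34360119 -25.96120917  20.47569354 -62.21845293
 -41.892195  ]
[0.5 0.  0.7] 29.625
z 50 n 15 x -13.8..6.6 y -8.8..14.3
z 56 n 174 x -29.6..29.6 y -21.8..21.7
z 62 n 21 x -24.7..28.3 y -20.3..14.8
z 86 n 2 x -4.6..6.4 y -0.4..0.7
z 92 n 3 x -6.7..7.0 y -2.2..1.3
z 98 n 6 x -3.5..9.7 y -3.1..1.2
z 104 n 5 x 5.2..9.4 y -3.9..5.0
z 110 n 6 x 1.0..8.6 y -4.6..4.1
z 116 n 7 x 5.4..8.4 y -6.4..4.2
z 122 n 7 x 7.0..9.1 y -6.8..4.9
z 134 n 9 x 14.3..17.3 y -15.1..15.7
z 140 n 30 x 7.0..18.1 y -15.1..12.2
z 146 n 16 x 7.0..22.7 y -19.8..19.3
z 152 n 32 x 7.7..23.8 y -20.0..21.5
z 158 n 32 x 7.3..23.3 y -21.7..21.6
275 139
w2
z -64 n 561 x max 7.0 med 2.4 min -3.7
z -58 n 1 x max 4.9 med 4.9 min 4.9
z -52 n 63 x max 14.7 med 13.4 min 12.3
z -46 n 61 x max 12.2 med 11.2 min 9.9
z -40 n 48 x max 10.2 med 8.6 min 7.4
z -34 n 45 x max 7.8 med 6.3 min 5.4
z -28 n 40 x max 5.4 med 4.3 min 2.9
z -22 n 25 x max 2.8 med 1.6 min 0.8
z -16 n 36 x max 0.7 med -0.6 min -1.8
z -10 n 20 x max -2.0 med -2.7 min -3.5
z -4 n 137 x max 0.5 med -4.1 min -6.2
z 2 n 91 x max 1.0 med -0.7 min -4.9
z 8 n 4 x max -1.3 med -1.3 min -1.7
z 74 n 48 x max -25.0 med -30.2 min -33.0
z 80 n 216 x max -10.7 med -21.1 min -33.8
z 86 n 91 x max -6.2 med -9.5 min -17.4
```

View pics/sc2.png

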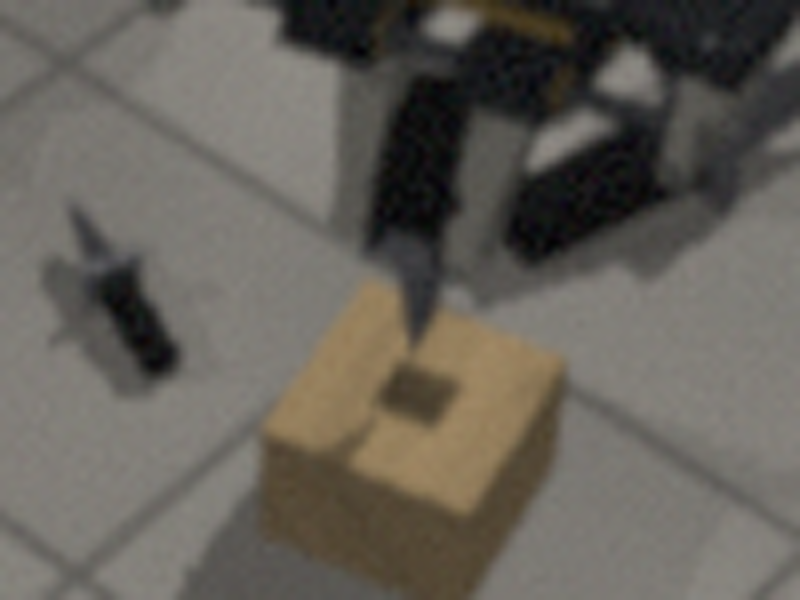

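The wedge is now upright, with its tip at (415,345) just over the slot mouth. Scene depth puts the tip at z≈86 mm and centred. I'll seat it, release and regrasp squarely.

```bash
python3 - <<'E'
from fix import *
f0=robot.read_force(); e=pos(.085)-robot.read_position()
robot.servo_line(pos(.0135)+e,RF,speed=.1); print(robot.read_force()-f0)
robot.move_gripper(.6)
robot.servo_line(pos(.028),RF,speed=.1)
robot.servo_line(S+.0895*Z,R0,speed=.02)
G=S+.0745*Z; robot.servo_line(G,R0,speed=.06)
robot.move_gripper(0.); print(robot.read_position(),robot.read_grip_width(),robot.read_t())
print("H",robot.read_position()[2]-.012)
robot.servo_line(S+.18*Z,R0,speed=.15); robot.dwell(.1); shot("w3"); print(robot.read_t())
E
python3 t.py w3
python3 - <<'E'
import cv2
cv2.imwrite("pics/w3c.png",cv2.resize(cv2.imread("pics/w3.png")[150:260,185:325],(764,600),interpolation=cv2.INTER_CUBIC))
E
```

```text
[-0.22262793  0.08317457 -0.68476438]
[0.54024829 0.15539887 0.07464331] 0.2252483220335048 33.5417
H 0.0626433131493463
34.5417
w3
z -58 n 205 x max 1.8 med -3.7 min -9.6
z -52 n 292 x max 0.8 med -5.3 min -11.7
z -46 n 51 x max 9.0 med 8.4 min 7.6
z -40 n 144 x max 9.3 med 8.4 min 7.4
z -34 n 126 x max 9.4 med 8.3 min 7.1
z -28 n 114 x max 8.9 med 8.3 min 7.7
z -22 n 107 x max 9.0 med 8.4 min 7.5
z -16 n 91 x max 9.0 med 8.3 min 7.7
z -10 n 75 x max 9.0 med 8.3 min 7.7
z -4 n 75 x max 8.9 med 8.3 min 7.4
z 2 n 138 x max 15.7 med 9.6 min 7.5
z 8 n 150 x max 15.7 med 12.7 min 7.2
z 32 n 8 x max 6.6 med 6.4 min 6.2
z 38 n 30 x max 6.6 med 6.3 min 5.7
z 44 n 22 x max 6.6 med 6.3 min 5.8
z 50 n 13 x max 6.5 med 6.2 min 5.7
z 56 n 8 x max 6.5 med 6.3 min 5.9
```

The depth profile matches the first grasp, so the wedge is upright again. I'll press the right end now, travelling level above the vial this time.

```bash
cat >> w.py <<'E'
H=.0626; TR=.045
def above(s,first=False):
    P=SL[s]+(H+TR)*Z
    robot.goto(P,RT) if first else robot.servo_line(P,RT,speed=.2)
    off=settle(P,tol=4e-4,n=2); e=(robot.read_position()-P)*1e3; print("above",s,e.round(2),"t",robot.read_t()); return off,robot.read_force()
def press2(s,dt,dfree,off,f0,fmax=32):
    lat=0.; d=dfree; k=0; ok=True
    while True:
        m=max(0,d/6-.8)+lat
        if k==0: robot.servo_line(SL[s]+(H+.003)*Z+m/1e3*BX*(d>6)*0+off,RT,speed=.15); 
        robot.servo_line(SL[s]+(H-d/1e3)*Z+m/1e3*BX+off,RT,speed=.05 if k==0 else .018)
        f=robot.read_force()-f0; p=(robot.read_position()-SL[s]-H*Z)*1e3; fx=f@BX; dep=-p[2]
        print(f"d {d:.1f} act {dep:.2f} x {p@BX:.2f}/{max(0,dep/6-.8):.2f} y {p@BY:.2f} F {fx:.1f} {f@BY:.1f} {f[2]:.1f} t {robot.read_t():.1f}")
        if f[2]>fmax or abs(fx)>20 or d-dep>5 or abs(p@BY)>2: print("ABORT"); ok=False; break
        if dep>dt-.3: break
        lat=float(np.clip(lat+.04*fx,-.8,1.2)); d+=min(2.5,max(.6,dt-dep)); k+=1
    up2(); return ok
def up2():
    p=robot.read_position(); robot.servo_line([p[0],p[1],.064+H+TR],RT,speed=.2)
E
python3 - <<'E'
from w import *
# stand -> right slot with the tip high all the way
P=SL["R"]+(H+.06)*Z; robot.goto(P,RT)
off,f0=above("R"); press2("R",20,4,off,f0); print(robot.read_t())
E
```

```text
above R [-0.06  0.   -0.21] t 36.6583
d 4.0 act 4.04 x 0.17/0.00 y 0.03 F 1.1 0.5 -0.4 t 37.4
d 6.5 act 6.65 x 0.41/0.31 y 0.01 F -0.0 1.2 -0.3 t 37.7
d 9.0 act 8.64 x 0.61/0.64 y -0.24 F -2.0 -0.3 5.1 t 38.0
d 11.5 act 10.32 x 0.85/0.92 y -0.55 F -4.5 0.3 12.1 t 38.3
d 14.0 act 12.43 x 1.18/1.27 y -0.77 F -4.5 0.3 14.5 t 38.5
d 16.5 act 14.73 x 1.59/1.66 y -0.92 F -5.2 -0.4 16.1 t 38.8
d 19.0 act 17.12 x 1.95/2.05 y -1.01 F -6.0 -0.3 16.3 t 39.1
d 21.5 act 19.56 x 2.32/2.46 y -1.07 F -5.3 -1.6 17.2 t 39.4
d 22.1 act 19.97 x 2.44/2.53 y -1.08 F -4.9 -0.1 18.5 t 39.7
40.1583
```

```bash
python3 - <<'E'
from w import *
off,f0=above("L"); press2("L",28,9,off,f0); gaps("g2")
E
python3 t.py g2 | sed -n 4,11p
```

```text
above L [-0.06  0.3   0.03] t 41.5167
d 9.0 act 8.99 x 0.70/0.70 y 0.32 F -0.1 -0.8 -2.8 t 42.3
d 11.5 act 10.77 x 0.96/1.00 y 0.11 F -3.9 -0.2 4.9 t 42.6
d 14.0 act 12.61 x 1.23/1.30 y -0.10 F -6.2 0.0 11.7 t 42.9
d 16.5 act 14.80 x 1.57/1.67 y -0.20 F -6.3 -0.6 13.0 t 43.2
d 19.0 act 17.14 x 1.93/2.06 y -0.22 F -6.4 0.2 14.1 t 43.5
d 21.5 act 19.57 x 2.33/2.46 y -0.22 F -6.1 -0.4 14.8 t 43.8
d 24.0 act 22.08 x 2.74/2.88 y -0.18 F -5.9 -0.1 15.0 t 44.1
d 26.5 act 24.57 x 3.17/3.30 y -0.13 F -6.3 -0.3 15.0 t 44.4
d 29.0 act 27.11 x 3.58/3.72 y -0.13 F -6.8 0.4 14.9 t 44.7
d 29.9 act 27.87 x 3.72/3.85 y -0.10 F -6.9 0.7 15.8 t 44.9
L 142 142 143 144 145 144 137 121 100 76 54 38 31 30 30 31 31 32 33 33 33 33 34 38 51 72 99 121 135 142 144 145 144 143 143 143 143 143 143 143 143 143 143 143 143 143 143 143 143
  dark from -1.5 to 6.5 gap~ 4.9
R 150 150 150 151 152 152 147 128 103 75 49 35 30 30 30 31 30 29 28 35 52 84 119 140 150 153 152 151 151 151 151 151 151 151 151 151 151 151 151 151 151 151 151 151 151 151 152 152 152
  dark from -1.5 to 4.5 gap~ 2.9
t 46.0667
z -46 n 57 x max 9.4 med 8.4 min 7.5
z -40 n 143 x max 9.1 med 8.4 min 7.2
z -34 n 125 x max 9.0 med 8.3 min 7.6
z -28 n 118 x max 9.4 med 8.4 min 7.6
z -22 n 94 x max 8.9 med 8.3 min 7.6
z -16 n 90 x max 9.0 med 8.3 min 7.7
z -10 n 82 x max 8.8 med 8.3 min 7.5
z -4 n 72 x max 8.9 med 8.2 min 7.6
```

```bash
python3 - <<'E'
from w import *
P=SL["R"]+(H+.06)*Z; robot.servo_line(P,RT,speed=.25)
off,f0=above("R"); ok=press2("R",35.5,17,off,f0)
if ok: off,f0=above("L"); press2("L",38.5,25,off,f0); gaps("g3")
E
```

```text
above R [-0.08 -0.08 -0.16] t 47.7083
d 17.0 act 17.53 x 2.15/2.12 y 0.04 F 2.0 2.2 -1.2 t 48.7
d 19.5 act 19.06 x 2.36/2.38 y -0.26 F 0.1 1.8 6.4 t 49.0
d 22.0 act 20.87 x 2.59/2.68 y -0.53 F -3.0 1.3 13.8 t 49.3
d 24.5 act 22.99 x 2.97/3.03 y -0.74 F -3.9 1.5 16.6 t 49.6
d 27.0 act 25.34 x 3.32/3.42 y -0.87 F -4.4 0.5 16.1 t 49.9
d 29.5 act 27.73 x 3.68/3.82 y -0.94 F -4.6 0.6 18.0 t 50.1
d 32.0 act 30.16 x 4.08/4.23 y -1.01 F -3.8 -0.0 15.6 t 50.4
d 34.5 act 32.63 x 4.48/4.64 y -1.08 F -3.2 -0.0 16.7 t 50.7
d 37.0 act 35.07 x 4.87/5.04 y -1.08 F -4.4 -0.8 15.6 t 51.0
d 37.6 act 35.49 x 4.97/5.12 y -1.13 F -3.7 0.1 18.5 t 51.3
above L [-0.08  0.31 -0.  ] t 53.2
d 25.0 act 25.43 x 3.38/3.44 y 0.32 F 2.1 -1.0 -3.7 t 54.4
d 27.5 act 26.99 x 3.58/3.70 y 0.10 F -1.6 -0.7 7.7 t 54.6
d 30.0 act 28.88 x 3.86/4.01 y -0.07 F -3.2 1.1 11.4 t 54.9
d 32.5 act 31.07 x 4.28/4.38 y -0.15 F -4.1 -0.8 14.6 t 55.2
d 35.0 act 33.48 x 4.62/4.78 y -0.19 F -4.6 -2.0 15.9 t 55.5
d 37.5 act 35.90 x 5.01/5.18 y -0.18 F -4.3 -0.5 15.3 t 55.8
d 40.0 act 38.31 x 5.43/5.58 y -0.14 F -2.9 -0.8 16.5 t 56.1
L 142 142 143 144 144 144 138 122 100 76 54 38 32 30 30 31 32 32 32 33 34 35 36 37 38 40 41 42 43 44 48 59 76 101 124 136 142 144 144 144 143 143 143 143 143 143 143 143 143
  dark from -1.0 to 9.5 gap~ 7.4
R 149 149 150 151 152 152 147 129 103 74 48 35 30 30 31 32 32 32 31 31 31 31 31 30 30 30 30 29 29 33 46 75 110 135 148 152 153 152 152 151 151 151 151 151 151 151 151 151 151
  dark from -1.0 to 9.0 gap~ 6.9
t 57.2917
```

Relative to the closed-slot reference in the same view, the gaps come to about 9.2 mm left and 8.6 mm right. That's even and past 8 mm, so the wedge goes back to its stand.

```bash
python3 - <<'E'
from fix import *
robot.goto(S+(.085+H)*Z,R0); P=S+(.085+H)*Z; robot.dwell(.1); e=P-robot.read_position(); f0=robot.read_force()
robot.servo_line(S+(.0135+H)*Z+e*np.array([1,1,.5]),R0,speed=.12); print((robot.read_force()-f0).round(1),e*1e3)
f=robot.read_force()-f0
if abs(f[2])<12 or robot.read_position()[2]<H+.02:
    robot.move_gripper(.6); robot.servo_line(S+.17*Z,R0,speed=.2); shot("end"); print(robot.read_t())
E
python3 - <<'E'
import sys; sys.path.insert(0,".")
from w import *
C,p,d=load("end"); V,U=np.mgrid[:384,:512]
X=np.stack([(U-C["c"][0])/C["f"]*d,(V-C["c"][1])/C["f"]*d,d],-1)@C["M"][:3,:3].T+C["M"][:3,3]
near=np.hypot(X[...,0]-.5402,X[...,1]-.1554)<.04
for lo,hi in ((.1,.115),(.12,.14)):
    m=near&(X[...,2]>lo)&(X[...,2]<hi)&(d>0); q=X[m]; print(len(q),q.mean(0).round(4) if len(q) else "", cv2.minAreaRect((q[:,:2]*1000).astype(np.float32)) if len(q) else "")
E
```

```text
[ 0.5 -1.   1.1] [-0.31986427  0.51608144 -0.41339909]
60.3833
114 [0.5417 0.148  0.1077] ((541.54736328125, 148.9591827392578), (19.97956657409668, 3.52007794380188), 16.712547302246094)
559 [0.5396 0.1556 0.126 ] ((539.2484130859375, 156.45640563964844), (19.059959411621094, 19.21282958984375), 15.855676651000977)
```

The handle top is at z = 0.126 m and centred, so the wedge is seated upright and free of the gripper.

```bash
python3 -c "
from rig import robot
print(robot.job_done(), robot.read_t())"
```

```text
the job is handed in; nothing more can be done
the job is handed in; nothing more can be done
```

I handed the job in at about 60 s: the halves stand an estimated 9.2 mm (left) and 8.6 mm (right) apart by wrist-camera measurement (0.75 mm less each if my closed-slot reference is off), and the wedge is back upright in its stand; the blade clipped the vial once on the way, tilting the wedge and spoiling the first right-end press, so I regrasped it in the stand, and the glassware was not touched as far as I could tell.

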